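# Clamp a stack of gift tags in the jig with the eccentric knob

## Task

Lay the banded stack of gift tags flat in the plywood jig, lengthwise between the eccentric and the aluminium end stop and up against the two side pins, and let go of it. Then turn the eccentric's black knob clockwise until its lobe bears on the end of the stack and holds it tight between lobe and end stop, with about 15 N and never more than 30 N so that the tags are not crushed, and let the knob go. Leave the ink pad and the round tin where they are.

Things in the scene. Friction and masses are not known exactly. Their poses are not given: they have to be found in the camera images.
- jig: Fixed clamping jig: plywood plate 190 x 110 mm, its top 10 mm above the table. Origin: at table height under the plate's middle; x runs along its length from the eccentric to the end stop, y across it, z up. Two steel side pins, 8 mm across and 12 mm tall, stand at x = -8 and +52 mm, y = -32 mm, so the stack's long side touches them when its centre is at y = 0. The pivot of the eccentric is at x = -48.5, y = -10 mm. The +y side of the nest is open.
- stop_face (a point): Middle of the end stop's face that looks at the nest (towards the jig's -x), 9 mm above the plate. The stop is a fixed aluminium block with a steel pad 56 mm wide and 18 mm tall before it, square to the jig; the pad rests on stiff rubber and yields 1 mm under 10 N (4 mm at most); where along the jig it is set differs by some millimetres from time to time. Axes as the jig's. With the stack against it the stack's centre is 42.5 mm before this face, the pad not being pressed.
- tags_center (a point): Centre (half-way up) of the loose cream-white stack of gift tags with a band round it, 85 mm long (its x) x 56 mm wide (its y) x 16 mm thick, about 0.1 kg; it is rigid. It starts flat on the table. Either end may point to the stop.
- knob_grip (a point): Centre of the eccentric's black bar knob, on the turning axis, 51 mm above the table. The bar is 58 mm long (this point's x), 14 mm thick (y) and 26 mm tall. Under it, 11.5 to 25.5 mm above the table, is a steel disc of radius 24 mm whose centre lies 12 mm off the axis along this point's -x: that side is the lobe.
- cam (a joint): Angle of the eccentric (rad, 0 to 2.9), growing clockwise seen from above: 0 = lobe straight away from the stack (jig's -x), 1.57 = lobe to jig's +y. The disc reaches 24 - 12 cos(angle) mm from the axis towards the stack. Starts near 1; meets the seated stack at about 1.6 to 2.2. Stays where left: own friction 0.15 N m; every 10 N of clamping takes about 0.12 rad and 0.2 to 0.3 N m more.
- ink_pad: Black ink pad 57 x 87 x 18 mm, loose, a bystander; origin under its centre.
- small_tin: Small round tin 66 mm across, 57 mm tall, loose, a bystander; origin under its centre.

How it is judged:
By the outcome, as a careful person would: the job done as asked, in the order asked, and still so for the second after the job is handed in, with the robot touching nothing.
It also fails if it takes over 64 s, if anything falls off the work surface, if the arm or the gripper's body presses on something with over 40 N, if the wrist force passes 120 N, or if a joint passes its speed limit or range.

## Robot

A 6-joint arm with a two-finger parallel gripper is mounted at the origin on the work surface; the furniture and walls round the work are solid. World frame = base frame: x ahead of the robot, y to its left, z up, the work surface at z = 0. Lengths are in m, angles in rad, forces in N, time in s.
With the tool pointing down it reaches from about 0.275 to 0.725 m from the base axis. Payload 5.6 kg.
Tool frame: the origin (TCP) lies between the finger pads; the fingertips stand 11 mm ahead of it and the grasp point (between the pads) lies 8 mm behind it (arm.tip_extent is the distance from the TCP to the fingertips, in m); z points along the fingers, y is the line along which they close (so a half turn about z gives the same grasp; the last joint's range is limited). The gripper opens to 85 mm and grips with 20 to 120 N. Pads are 22 mm wide; open, the fingers measure 114 mm over their backs; the gripper's body (76 mm by 85 mm) begins 54 mm behind the grasp point. The pads swing forward as they close: fully open they stand 13 mm farther back than shut.
Start: joints at [1.569, 0.255, 0.108, 0, -1.424, -0.285], TCP at [0.156, 0.528, 0.217] pointing down, gripper open.
Joint ranges: [-2.95, 2.95], [-1.21, 1.97], [-1.09, 1.5], [-2.87, 1.71], [-2.94, -0.07], [-3.05, 3.05]. Speed limits (rad/s): [2.57, 2.57, 3.14, 3.14, 3.14, 3.14].

## Interface

Orientations are given as a rotation vector (axis times angle).
In Python, from workcell import arm, eyes, nets gives the robot as it stands.
- The arm moves only by the tool move_arm, never from a script. Its argument "rows" is a list that holds one entry, the list of rows, each a list of 7 numbers: the opening, from 0 (shut) to 1 (fully open), then the shift along the tool's x, y, z in cm, then the turn, a rotation vector about the tool's x, y, z in rad. In form: [[[claw, dx, dy, dz, wx, wy, wz], ...]]. A call has 1 to 10 rows; each row shifts and turns the commanded pose from where the row before left it, along the tool's axes as they then stand; what a row does not reach is not made up. A row lasts 1/12 s, in which the tool goes at most 41.7 mm and 7.16 degrees, less where a joint would pass 70% of its speed; a pose out of reach is approached as far as the arm can. A call with a gripper value outside its range is refused whole. The fingers move at their own pace and stop on an object; "grip_force" is the grip in N (left out, the last holds). Time passes only in rows, so rows that do not move let the fingers close. It gives the time, the measured TCP pose, the force, the opening and the grip force at its end, in the units of the state.
- arm.get_state(): the state, without advancing time (a new reading comes with each control period).
- eyes.grab_frame(name): name is "side" or "top"; returns the picture (480x640x3 uint8, red, green, blue); there is no depth.
- eyes.camera_info(name): a dict with "K" (3x3 intrinsics, pixels), "D" ([k1, k2, p1, p2, k3] as OpenCV has them; the pictures are not rectified), "rvec" (rotation vector, rad) and "tvec" (3), from world to camera coordinates, as OpenCV has them. Camera axes: x right, y down, z forward; pixel columns grow to the right and rows downward; lengths in m; the calibration is good to about 2 mm. A picture is of the moment at which its call begins. camera_info takes no time and is no camera call.
- arm.job_done(): hands the job in; it is judged then, once.
Trained networks look in the newest picture that a camera, given by its name, has taken for a name from the list of things; names that differ only in an ending like _2 or _b are one class to them, and where a whole thing is asked for, a point or a joint stands for the part that bears it (a point fixed in the world has none). Each returns a list of dicts, best first, with "confidence" (0 to 1); they miss things now and then, are a little off and sometimes report something else, mostly with a low value. They report only what shows in the picture. A call takes as long as a camera call.
- nets.find_in(name, camera): "extent" ([left, top, width, height] in pixels, round what is visible of it).
- nets.landmark_of(name, camera): "location" ([column, row] in pixels: a listed point, or the origin of a listed thing).
The state is a dict: "clock": time; "joint_positions": joint angles; "dq": joint speeds; "effort": joint torques, N m; "tool_pos": TCP position; "ee_rot": TCP orientation; "ft_force": force on the tool from outside, world axes, zero at the start; "torque": the same for the moment, N m; "opening": finger opening in m; "grip_force": force on a finger pad.
Only numpy, scipy, OpenCV 4.12 (cv2) and the standard library are available. Lean on these libraries where they do the work, as an engineer would, in place of code of your own. Each camera call takes 0.05 s, during which the arm holds its last target. There are 200 camera calls.

## Working session

There is one attempt and no reset: what is moved stays moved. The work goes in short steps, Python scripts to look and compute and a tool call to move; the robot and the scene stay as the last step left them, time stands still between calls to the robot, and variables do not carry over. Pictures are saved under pics/ and viewed, at most 10 in all, crops included, and the job is handed in when it is done.

Besides the shell and the picture viewer there is one more tool, called after ">>>" as name(argument=value, ...) on one line, values as JSON. move_arm: Moves the arm, as the interface text tells. Its arguments: {"type":"object","properties":{"rows":{"type":"array","items":{"type":"array","items":{"type":"array","items":{"type":"number"}}}},"grip_force":{"type":"number"}},"required":["rows"]}

```bash
mkdir -p pics; cat > h.py <<'E'
import numpy as np, cv2
from workcell import arm, eyes, nets
def ray(cam,uv,z):
    i=eyes.camera_info(cam);K=np.array(i["K"],float);D=np.array(i["D"],float)
    R=cv2.Rodrigues(np.array(i["rvec"],float))[0];t=np.array(i["tvec"],float).ravel()
    p=cv2.undistortPoints(np.array([[uv]],float),K,D)[0,0]
    d=R.T@np.array([p[0],p[1],1]);c=-R.T@t
    return c+d*(z-c[2])/d[2]
def proj(cam,P):
    i=eyes.camera_info(cam)
    return cv2.projectPoints(np.array(P,float).reshape(-1,1,3),np.array(i["rvec"],float),np.array(i["tvec"],float),np.array(i["K"],float),np.array(i["D"],float))[0].reshape(-1,2)
def snap(cam,f):
    im=eyes.grab_frame(cam);cv2.imwrite(f,im[:,:,::-1]);return im
E
python3 - <<'E'
from h import *
Z=dict(jig=0,stop_face=.019,tags_center=.008,knob_grip=.051,ink_pad=0,small_tin=0)
for c in("top","side"):
    snap(c,f"pics/{c}0.png")
    for n,z in Z.items():
        r=nets.landmark_of(n,c)
        if r: print(c,n,[ (np.round(q["location"],1),round(q["confidence"],2),ray(c,q["location"],z).round(4)) for q in r[:2]])
print(arm.get_state())
E
```

```text
top jig [(array([276.1, 243.1]), 0.65, array([ 0.5011, -0.033 ,  0.    ]))]
top stop_face [(array([277.5, 208.5]), 0.9, array([ 0.5591, -0.035 ,  0.019 ]))]
top tags_center [(array([173.8, 274.1]), 0.68, array([0.4434, 0.1396, 0.008 ]))]
top knob_grip [(array([287.2, 270.8]), 0.97, array([ 0.4459, -0.055 ,  0.051 ]))]
top ink_pad [(array([394.6, 280.6]), 0.65, array([ 0.4378, -0.2411,  0.    ]))]
top small_tin [(array([454.2, 223.4]), 0.77, array([ 0.5415, -0.3488,  0.    ]))]
side jig [(array([320.4, 245.9]), 0.61, array([ 0.5018, -0.058 ,  0.    ]))]
side stop_face [(array([344.9, 235.3]), 0.79, array([ 0.5578, -0.0418,  0.019 ]))]
side tags_center [(array([303.9, 191.4]), 0.72, array([0.453 , 0.1405, 0.008 ]))]
side knob_grip [(array([295.4, 229.4]), 0.63, array([ 0.4467, -0.0592,  0.051 ]))]
side ink_pad [(array([289.4, 313. ]), 0.77, array([ 0.4455, -0.253 ,  0.    ]))]
side small_tin [(array([337.9, 355.6]), 0.63, array([ 0.542 , -0.3493,  0.    ]))]
{'clock': 0.7, 'joint_positions': array([ 1.56856761e+00,  2.55105710e-01,  1.08175949e-01, -3.93580868e-06,
       -1.42391316e+00, -2.84595535e-01]), 'dq': array([-0.00013826, -0.00016636, -0.00116626, -0.00064853,  0.00031642,
        0.00025928]), 'effort': array([ 7.11667290e-04, -3.86294532e+01,  2.38024557e+01,  5.36716506e+00,
       -5.23705949e-04,  1.26696793e-05]), 'tool_pos': array([0.1555746 , 0.52751587, 0.21687   ]), 'ee_rot': array([ 3.10929503e+00, -4.48993909e-01,  4.24313674e-06]), 'ft_force': array([ 0.38195989, -0.91191866, -1.11824573]), 'torque': array([0.00407291, 0.03026304, 0.00860166]), 'grip_force': 0.0, 'opening': 0.0857320042821735}
```

View pics/top0.png

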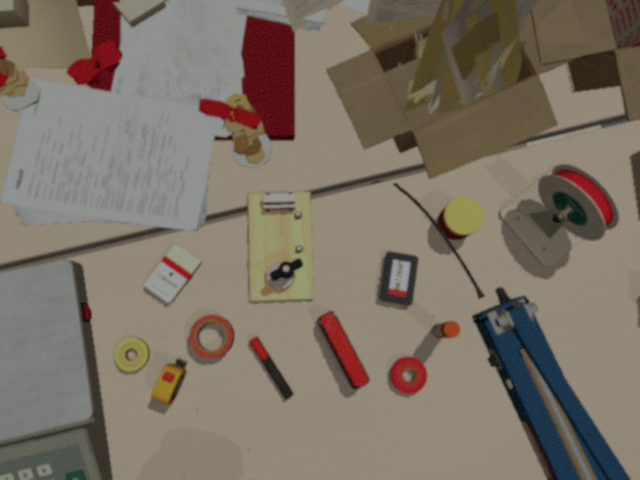

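View pics/side0.png

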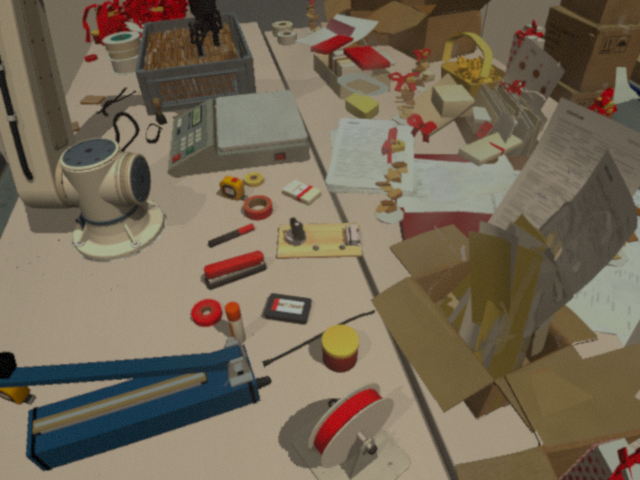

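```bash
python3 - <<'E'
from h import *
im=cv2.imread("pics/top0.png")
c=cv2.resize(im[185:310,130:330],None,fx=4,fy=4,interpolation=cv2.INTER_CUBIC);cv2.imwrite("pics/crop.png",c)
hsv=cv2.cvtColor(im,cv2.COLOR_BGR2HSV)
print(hsv[285,165],hsv[270,172],hsv[300,160],hsv[230,260],hsv[230,240])
g=cv2.cvtColor(im,cv2.COLOR_BGR2GRAY)
# plate by saturation
for nm,m,z,roi in (("plate",(hsv[...,1]>85),.010,(185,310,240,320)),):
    k=np.zeros_like(g);a,b,cc,d=roi;k[a:b,cc:d]=m[a:b,cc:d]*255
    k=cv2.morphologyEx(k,cv2.MORPH_OPEN,np.ones((3,3)))
    ct=max(cv2.findContours(k,0,2)[0],key=cv2.contourArea)
    P=np.array([ray("top",p[0].astype(float),z)[:2] for p in ct],np.float32)
    print(nm,cv2.minAreaRect(P*1000))
E
```

```text
[ 60   3 151] [177  15 150] [20 49 93] [ 32  73 154] [ 20  45 148]
plate ((536.7203369140625, -32.491920471191406), (54.60301208496094, 45.354000091552734), 88.87266540527344)
```

View pics/crop.png

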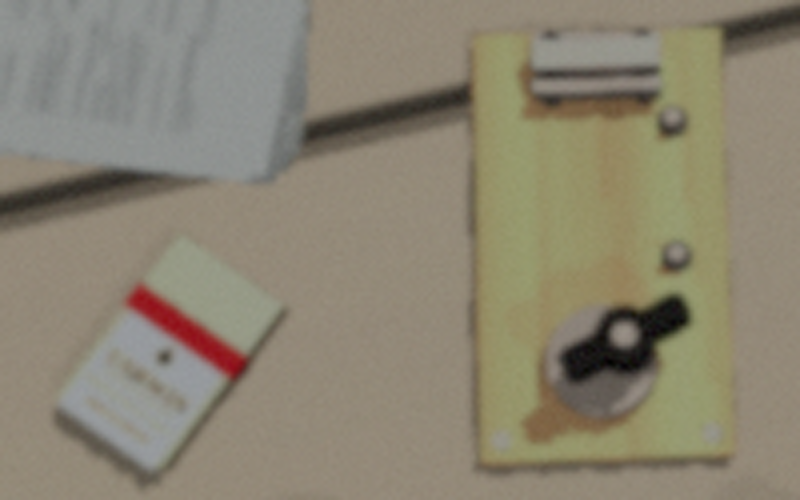

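The crop shows the plate with corners near (473,33), (724,28), (733,460), (478,464). The pins are at (672,117) and (676,253), and the tags have corners near (183,236), (286,309), (155,470), (58,408). The lobe lies toward lower left.

```bash
python3 - <<'E'
from h import *
o=lambda q:(np.array(q,float)+.5)/4-.5+[130,185]
def R(n,pts,z):
    P=np.array([ray("top",o(p),z) for p in pts]);print(n,(P[:,:2]*1000).round(1).tolist());return P
j=R("plate",[(473,33),(724,28),(733,460),(478,464)],.01);print(cv2.minAreaRect((j[:,:2]*1000).astype(np.float32)),j.mean(0))
t=R("tags",[(183,236),(286,309),(155,470),(58,408)],.016);print(cv2.minAreaRect((t[:,:2]*1000).astype(np.float32)),t.mean(0))
R("pins",[(672,117),(676,253)],.022)
R("pad",[(533,97),(660,98),(533,75),(660,75)],.028)
R("knob",[(566,360),(686,312)],.064)
R("knobcap",[(626,333)],.064)
i=eyes.camera_info("top");print(-cv2.Rodrigues(np.array(i["rvec"]))[0].T@np.array(i["tvec"]))
i=eyes.camera_info("side");print(-cv2.Rodrigues(np.array(i["rvec"]))[0].T@np.array(i["tvec"]))
E
```

```text
plate [[588.6, 18.2], [592.9, -92.4], [402.1, -98.7], [399.3, 9.8]]
((495.38116455078125, -40.779632568359375), (190.83392333984375, 110.66927337646484), 2.2271013259887695) [ 0.49571921 -0.04074916  0.01      ]
tags [[494.9, 138.2], [463.9, 93.0], [395.1, 144.0], [420.7, 185.8]]
((443.1061096191406, 140.529541015625), (54.75947189331055, 88.1446304321289), 55.52420425415039) [0.44367394 0.14025334 0.016     ]
pins [[549.4, -70.2], [489.5, -72.9]]
pad [[555.9, -10.2], [556.3, -65.0], [565.6, -10.0], [566.6, -64.8]]
knob [[437.7, -29.4], [458.1, -77.9]]
knobcap [[449.1, -53.5]]
[ 0.32153134 -0.08388588  1.02591208]
[ 0.53106266 -0.8039114   0.70861097]
```

>>> move_arm(rows=[[[1,0,0,0,0,0,0.105],[1,0,0,0,0,0,0.105],[1,0,0,0,0,0,0.106],[1,3.5,1.2,0,0,0,0],[1,3.5,1.2,0,0,0,0],[1,3.5,1.2,0,0,0,0],[1,3.5,1.2,0,0,0,0],[1,3.5,1.2,0,0,0,0],[1,3.5,1.2,0,0,0,0],[1,3.5,1.2,0,0,0,0]]], grip_force=30)

```text
clock: 1.53
tool_pos: [0.3104, 0.3179, 0.2172]
ee_rot: [-3.0, 0.932, -0.0]
ft_force: [0.3, 1.1, -0.1]
opening: 0.0853
grip_force: 0.0
```

>>> move_arm(rows=[[[1,3.5,1.2,0,0,0,0],[1,3.5,1.2,0,0,0,0],[1,3.5,1.2,0,0,0,0],[1,3.5,1.2,0,0,0,0],[1,3.5,1.2,0,0,0,0],[1,3.5,1.2,0,0,0,0],[1,0,0,3,0,0,0],[1,0,0,3,0,0,0],[1,0,0,3,0,0,0],[1,0,0,0,0,0,0]]])

```text
clock: 2.37
tool_pos: [0.4382, 0.139, 0.1215]
ee_rot: [2.992, -0.934, -0.013]
ft_force: [-0.9, -0.2, -0.9]
opening: 0.0855
grip_force: 0.0
```

```bash
cat >> h.py <<'E'
from scipy.spatial.transform import Rotation as Ro
def to(p,yawdeg=None):
    s=arm.get_state();R=Ro.from_rotvec(s["ee_rot"]);M=R.as_matrix()
    y=np.degrees(np.arctan2(M[1,0],M[0,0]))
    if yawdeg is None: yawdeg=y
    T=M@Ro.from_rotvec([0,0,-np.radians(yawdeg-y)]).as_matrix()
    print("t",s["clock"],"pos",(s["tool_pos"]*1000).round(1),"yaw",y.round(2),"tilt",M[:,2].round(4),"open",s["opening"],"F",s["ft_force"].round(1),"turn z",-np.radians(yawdeg-y).round(4),
      "then shift cm",(T.T@(np.array(p)-s["tool_pos"])*100).round(2))
E
python3 - <<'E'
from h import *
print(arm.tip_extent)
to([.444,.140,.010],-34.5)
snap("top","pics/top1.png")
E
```

```text
0.011
t 2.3667 pos [438.2 139.  121.5] yaw -34.66 tilt [-0.0098 -0.0043 -0.9999] open 0.08545109084305659 F [-0.9 -0.2 -0.9] turn z -0.0027 then shift cm [ 0.48 -0.52 11.14]
```

>>> move_arm(rows=[[[1,0.2,-0.3,2.5,0,0,0],[1,0.1,-0.1,2.5,0,0,0],[1,0,0,2,0,0,0],[1,0,0,1.5,0,0,0],[1,0,0,1,0,0,0],[1,0,0,0,0,0,0],[1,0,0,0,0,0,0]]])

```text
clock: 3.0
tool_pos: [0.4479, 0.1435, 0.0336]
ee_rot: [-2.999, 0.931, -0.003]
ft_force: [0.8, -1.0, 0.6]
opening: 0.0856
grip_force: 0.0
```

```bash
python3 - <<'E'
from h import *
to([.444,.140,.010],-34.5)
a=snap("top","pics/a.png")[210:320,120:230];b=snap("side","pics/b.png")[140:250,250:360]
cv2.imwrite("pics/ab.png",cv2.resize(np.hstack([a,b])[:,:,::-1],None,fx=3.6,fy=3.6,interpolation=2))
E
```

```text
t 3.0 pos [447.9 143.5  33.6] yaw -34.48 tilt [ 2.2e-03  7.0e-04 -1.0e+00] open 0.08557800400705941 F [ 0.8 -1.   0.6] turn z 0.0004 then shift cm [-0.13  0.52  2.36]
```

View pics/ab.png

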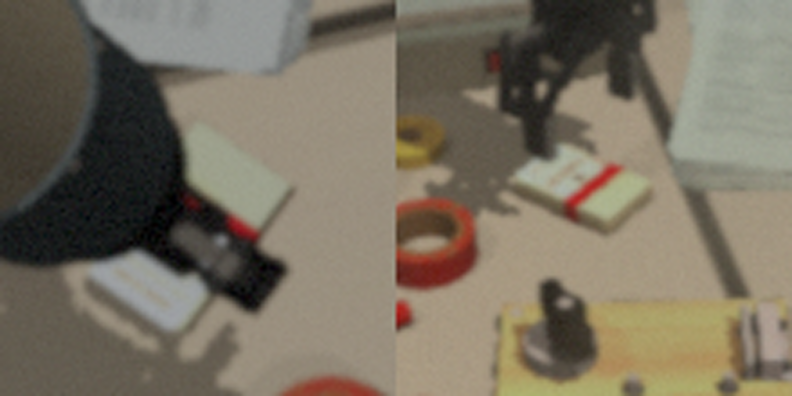

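>>> move_arm(rows=[[[1,-0.1,0.5,1,0,0,0],[1,0,0,0.8,0,0,0],[1,0,0,0.4,0,0,0],[1,0,0,0,0,0,0],[0.5,0,0,0,0,0,0],[0.5,0,0,0,0,0,0],[0.5,0,0,0,0,0,0],[0.5,0,0,0,0,0,0],[0.5,0,0,0,0,0,0],[0.5,0,0,0,0,0,0]]])

```text
clock: 3.93
tool_pos: [0.4431, 0.1392, 0.01]
ee_rot: [-3.0, 0.932, -0.0]
ft_force: [-0.4, -0.4, 0.4]
opening: 0.0427
grip_force: 0.0
```

```bash
python3 - <<'E'
from h import *
to([.512,-.030,.08],2.3)
E
```

```text
t 3.9333 pos [443.1 139.2  10. ] yaw -34.53 tilt [ 2.e-04  2.e-04 -1.e+00] open 0.04268103293932996 F [-0.4 -0.4  0.4] turn z -0.6429 then shift cm [ 6.21 17.18 -7.  ]
```

```bash
python3 - <<'E'
from h import *
a=snap("top","pics/a2.png")[210:320,120:230];b=snap("side","pics/b2.png")[140:250,250:360]
cv2.imwrite("pics/ab2.png",cv2.resize(np.hstack([a,b])[:,:,::-1],None,fx=3.6,fy=3.6,interpolation=2))
print(arm.get_state()["grip_force"],arm.get_state()["opening"])
E
```

```text
0.0 0.04245872719176091
```

View pics/ab2.png

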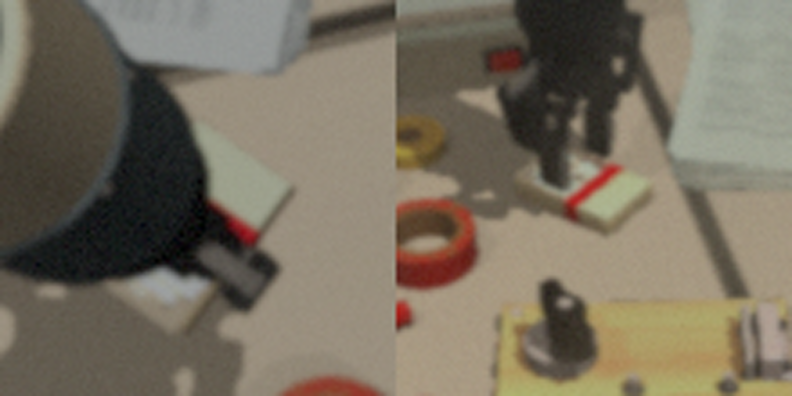

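```bash
python3 - <<'E'
from h import *
P=np.array([[.4311-.004,.1218-.006],[.4551+.004,.1566+.006]])
for z in(0,.008,.016,.024):
    q=proj("side",[[*p,z] for p in P]); print(z,((q-[250,140])*3.6+[396,0]).round(0).tolist())
E
```

```text
0 [[553.0, 214.0], [600.0, 176.0]]
0.008 [[552.0, 205.0], [600.0, 167.0]]
0.016 [[552.0, 196.0], [600.0, 158.0]]
0.024 [[551.0, 187.0], [599.0, 149.0]]
```

The fingertips still sit above the stack: its top is at 16 mm and they look to be at about 22 mm. I'll open to about 72 mm and feel downward.

>>> move_arm(rows=[[[0.85,0,0,-0.3,0,0,0],[0.85,0,0,0,0,0,0],[0.85,0,0,0,0,0,0],[0.85,0,0,0,0,0,0],[0.85,0,0,0,0,0,0],[0.85,0,0,0.3,0,0,0],[0.85,0,0,0.3,0,0,0],[0.85,0,0,0.2,0,0,0],[0.85,0,0,0,0,0,0]]])

```text
clock: 4.78
tool_pos: [0.4425, 0.1388, 0.0042]
ee_rot: [2.999, -0.933, -0.001]
ft_force: [0.2, -0.4, 0.1]
opening: 0.0726
grip_force: 0.0
```

>>> move_arm(rows=[[[0.85,0,0,0.2,0,0,0],[0.85,0,0,0.2,0,0,0],[0.85,0,0,0,0,0,0]]])

```text
clock: 5.03
tool_pos: [0.4427, 0.139, 0.0005]
ee_rot: [2.999, -0.933, -0.001]
ft_force: [-0.3, 0.0, 0.0]
opening: 0.0723
grip_force: 0.0
```

>>> move_arm(rows=[[[0.85,0,0,0.2,0,0,0],[0.85,0,0,0.2,0,0,0],[0.85,0,0,0,0,0,0]]])

```text
clock: 5.28
tool_pos: [0.4427, 0.139, -0.0035]
ee_rot: [3.0, -0.933, -0.001]
ft_force: [-0.2, 0.8, 0.3]
opening: 0.0726
grip_force: 0.0
```

>>> move_arm(rows=[[[0.6,0,0,0,0,0,0],[0.6,0,0,0,0,0,0],[0.6,0,0,0,0,0,0],[0.6,0,0,0,0,0,0]]])

```text
clock: 5.62
tool_pos: [0.4444, 0.1399, -0.0018]
ee_rot: [-2.998, 0.931, -0.004]
ft_force: [-0.2, 0.0, 5.9]
opening: 0.0515
grip_force: 6.1
```

```bash
python3 - <<'E'
from h import *
a=snap("top","pics/a3.png")[220:310,120:210];b=snap("side","pics/b3.png")[150:220,270:340]
b=cv2.resize(b,(90,90),interpolation=2)
cv2.imwrite("pics/ab3.png",cv2.resize(np.hstack([a,b])[:,:,::-1],None,fx=4.4,fy=4.4,interpolation=2))
s=arm.get_state();print(s["grip_force"],s["opening"],s["joint_positions"],s["tool_pos"])
E
```

```text
6.062954741064459 0.051619688338739825 [ 0.64322175  0.2827992  -0.46866503  0.00102189 -0.81594246  0.32470754] [ 0.44448172  0.13985761 -0.00179556]
```

View pics/ab3.png

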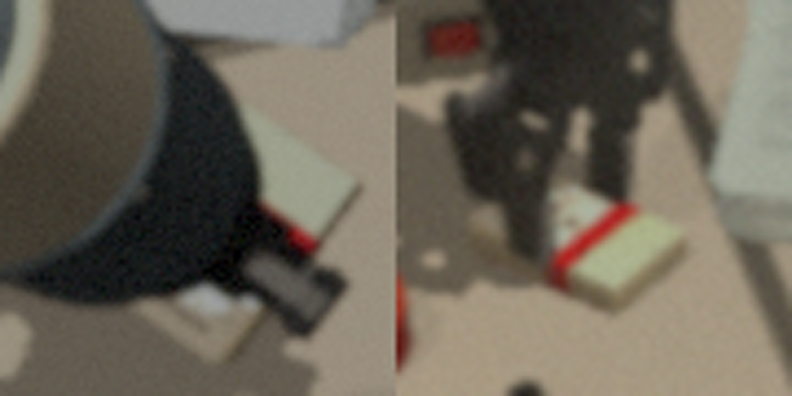

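The tips pressed on the top of the stack, because the fingers reach less far than I assumed. I'll open and feel for the table beside the stack.

>>> move_arm(rows=[[[0.88,0,0,0,0,0,0],[0.88,0,0,0,0,0,0],[0.88,0,0,0,0,0,0],[0.88,0,0,0,0,0,0],[0.88,0,0,0.2,0,0,0],[0.88,0,0,0.2,0,0,0],[0.88,0,0,0,0,0,0]]])

```text
clock: 6.3
tool_pos: [0.4426, 0.1389, -0.0077]
ee_rot: [2.999, -0.933, -0.001]
ft_force: [-0.6, -0.2, -0.7]
opening: 0.0747
grip_force: 0.0
```

>>> move_arm(rows=[[[0.88,0,0,0.2,0,0,0],[0.88,0,0,0.2,0,0,0],[0.88,0,0,0,0,0,0]]])

```text
clock: 6.55
tool_pos: [0.4427, 0.1389, -0.0116]
ee_rot: [2.999, -0.933, -0.001]
ft_force: [-0.4, 0.1, -0.5]
opening: 0.0751
grip_force: 0.0
```

>>> move_arm(rows=[[[0.88,0,0,0.2,0,0,0],[0.88,0,0,0,0,0,0]]])

```text
clock: 6.72
tool_pos: [0.4428, 0.139, -0.0134]
ee_rot: [3.0, -0.933, -0.0]
ft_force: [0.6, -0.1, -0.6]
opening: 0.0749
grip_force: 0.0
```

>>> move_arm(rows=[[[0.55,0,0,0,0,0,0],[0.55,0,0,0,0,0,0],[0.55,0,0,0,0,0,0],[0.55,0,0,0,0,0,0],[0.55,0,0,0,0,0,0]]])

```text
clock: 7.13
tool_pos: [0.4433, 0.1393, -0.0128]
ee_rot: [-3.0, 0.932, -0.001]
ft_force: [-0.2, -0.7, 2.6]
opening: 0.054
grip_force: 32.3
```

>>> move_arm(rows=[[[0.55,0,0,-1,0,0,0],[0.55,0,0,-2.5,0,0,0],[0.55,0,0,-3,0,0,0],[0.55,0,0,-2,0,0,0],[0.55,0,0,0,0,0,-0.107],[0.55,0,0,0,0,0,-0.107],[0.55,0,0,0,0,0,-0.107],[0.55,0,0,0,0,0,-0.107],[0.55,0,0,0,0,0,-0.107],[0.55,0,0,0,0,0,-0.107]]], grip_force=40)

```text
clock: 7.97
tool_pos: [0.4424, 0.1388, 0.0714]
ee_rot: [3.14, 0.069, -0.002]
ft_force: [0.4, 0.1, -1.5]
opening: 0.0538
grip_force: 44.2
```

```bash
python3 - <<'E'
from h import *
to([.5123,-.034,.07],2.3)
s=arm.get_state();print(s["opening"],s["grip_force"])
E
```

```text
t 7.9667 pos [442.4 138.8  71.4] yaw 2.53 tilt [-1.3e-03 -4.0e-04 -1.0e+00] open 0.05381110139828656 F [ 0.4  0.1 -1.5] turn z 0.004 then shift cm [ 6.29 17.55  0.13]
0.05381110139828656 44.16872441768646
```

>>> move_arm(rows=[[[0.55,1.05,2.9,0,0,0,0],[0.55,1.05,2.9,0,0,0,0],[0.55,1.05,2.9,0,0,0,0],[0.55,1.05,2.9,0,0,0,0],[0.55,1.05,2.9,0,0,0,0],[0.55,1.0,2.9,0,0,0,0],[0.55,0,0,0,0,0,0],[0.55,0,0,0,0,0,0]]])

```text
clock: 8.63
tool_pos: [0.5118, -0.0337, 0.071]
ee_rot: [-3.141, -0.056, 0.003]
ft_force: [-0.8, 0.2, -0.8]
opening: 0.0539
grip_force: 44.2
```

```bash
python3 - <<'E'
from h import *
to([.5123,-.034,.0],2.3)
a=snap("top","pics/a4.png")[180:310,230:330];b=snap("side","pics/b4.png")[170:270,265:375]
f=lambda x:cv2.resize(x,(400,int(400*x.shape[0]/x.shape[1])),interpolation=2)[:364]
a,b=f(a),f(b);n=min(len(a),len(b))
cv2.imwrite("pics/ab4.png",np.hstack([a[:n],b[:n]])[:,:,::-1])
E
```

```text
t 8.6333 pos [511.8 -33.7  71. ] yaw 2.06 tilt [-0.0018 -0.     -1.    ] open 0.05392490341391087 F [-0.8  0.2 -0.8] turn z -0.0042 then shift cm [0.06 0.04 7.1 ]
```

View pics/ab4.png

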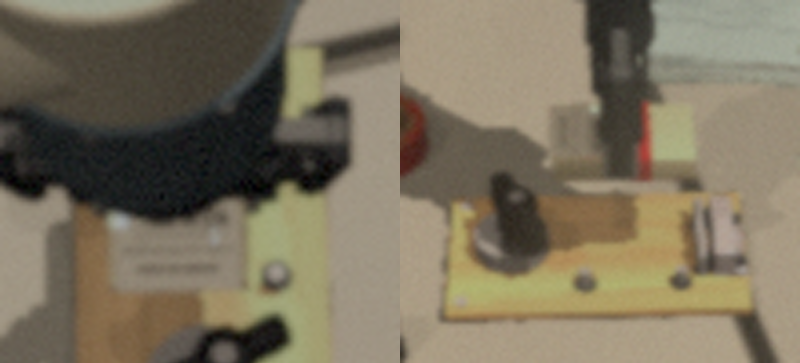

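```bash
python3 - <<'E'
from h import *
def rayy(cam,uv,y):
    a=ray(cam,uv,0);b=ray(cam,uv,.1);return a+(b-a)*(y-a[1])/(b[1]-a[1])
f=lambda u,v:(np.array([u-400,v])+.5)/3.636-.5+[265,170]
for n,p in dict(LB=(551,166),RB=(694,178),LT=(551,105+20),RT=(694,135)).items(): print(n,rayy("side",f(*p),-.062).round(4))
for z in (.09,.1): print([ray("top",(np.array(p)+.5)/4-.5+[230,180],z).round(4) for p in((111,289),(245,289))])
s=arm.get_state();print(s["tool_pos"])
E
```

```text
LB [ 0.4723 -0.062   0.0944]
RB [ 0.5572 -0.062   0.086 ]
LT [ 0.4733 -0.062   0.1252]
RT [ 0.5564 -0.062   0.1186]
[array([ 0.4707, -0.008 ,  0.09  ]), array([ 0.4715, -0.0614,  0.09  ])]
[array([ 0.4691, -0.0089,  0.1   ]), array([ 0.4699, -0.0616,  0.1   ])]
[ 0.51164691 -0.03211091  0.07136887]
```

>>> move_arm(rows=[[[0.55,-0.2,0,1.5,0,0,0],[0.55,0,0,1.5,0,0,0],[0.55,0,0,1.3,0,0,0],[0.55,0,0,1,0,0,0],[0.55,0,0,0.8,0,0,0],[0.55,0,0,0.5,0,0,0],[0.55,0,0,0,0,0,0],[0.55,0,0,0,0,0,0]]])

```text
clock: 9.4
tool_pos: [0.5105, -0.0322, 0.0061]
ee_rot: [3.141, 0.062, 0.0]
ft_force: [0.3, 1.0, -1.6]
opening: 0.0538
grip_force: 44.2
```

>>> move_arm(rows=[[[0.55,0,0,0.3,0,0,0],[0.55,0,0,0.2,0,0,0],[0.55,0,0,0.2,0,0,0],[0.55,0,0,0,0,0,0],[0.55,0,0,0,0,0,0]]])

```text
clock: 9.82
tool_pos: [0.5103, -0.0324, -0.0011]
ee_rot: [3.141, 0.061, -0.0]
ft_force: [0.2, -0.2, -1.6]
opening: 0.0539
grip_force: 44.2
```

```bash
python3 - <<'E'
from h import *
to([.512,-.040,-.003],2.3)
E
```

```text
t 9.8167 pos [510.3 -32.4  -1.1] yaw 2.24 tilt [-0. -0. -1.] open 0.05390101299293045 F [ 0.2 -0.2 -1.6] turn z -0.001 then shift cm [0.14 0.76 0.19]
```

>>> move_arm(rows=[[[0.55,0,0,0.1,0,0,0],[0.55,0,0,0.1,0,0,0],[0.55,0,0,0,0,0,0],[0.55,0,0,0,0,0,0]]])

```text
clock: 10.15
tool_pos: [0.5105, -0.0324, -0.0027]
ee_rot: [3.141, 0.062, 0.001]
ft_force: [-1.3, 0.1, 3.4]
opening: 0.0537
grip_force: 44.6
```

>>> move_arm(rows=[[[0.55,0,0.2,-0.05,0,0,0],[0.55,0,0.2,0,0,0,0],[0.55,0,0,0,0,0,0]]])

```text
clock: 10.4
tool_pos: [0.5105, -0.0367, -0.0027]
ee_rot: [3.141, 0.061, -0.0]
ft_force: [-0.1, 0.8, 0.1]
opening: 0.0539
grip_force: 44.3
```

>>> move_arm(rows=[[[0.55,0,0.2,0,0,0,0],[0.55,0,0,0,0,0,0]]])

```text
clock: 10.57
tool_pos: [0.5105, -0.0387, -0.0027]
ee_rot: [3.141, 0.061, -0.0]
ft_force: [0.8, -1.4, 0.2]
opening: 0.0538
grip_force: 44.3
```

>>> move_arm(rows=[[[0.55,0,0.15,0,0,0,0],[0.55,0,0,0,0,0,0]]])

```text
clock: 10.73
tool_pos: [0.5106, -0.0401, -0.0027]
ee_rot: [3.141, 0.061, -0.0]
ft_force: [-0.2, -0.3, -0.7]
opening: 0.0541
grip_force: 44.2
```

>>> move_arm(rows=[[[0.55,0,0.15,0,0,0,0],[0.55,0,0,0,0,0,0]]])

```text
clock: 10.9
tool_pos: [0.5106, -0.0404, -0.0027]
ee_rot: [-3.139, -0.061, -0.0]
ft_force: [-1.1, 6.1, 0.3]
opening: 0.0538
grip_force: 44.3
```

>>> move_arm(rows=[[[0.55,0,0.1,0,0,0,0],[0.55,0,0,0,0,0,0]]])

```text
clock: 11.07
tool_pos: [0.5106, -0.0405, -0.0027]
ee_rot: [-3.138, -0.062, -0.001]
ft_force: [-3.0, 9.7, 1.6]
opening: 0.0537
grip_force: 44.4
```

>>> move_arm(rows=[[[0.55,0,0.1,0,0,0,0],[0.55,0,0,0,0,0,0]]])

```text
clock: 11.23
tool_pos: [0.5106, -0.0406, -0.0026]
ee_rot: [-3.137, -0.062, -0.001]
ft_force: [-2.0, 13.5, 2.3]
opening: 0.0537
grip_force: 44.6
```

>>> move_arm(rows=[[[0.55,0.15,-0.2,0,0,0,0],[0.55,0.1,0,0,0,0,0],[0.55,0,0,0,0,0,0]]])

```text
clock: 11.48
tool_pos: [0.5124, -0.0403, -0.0027]
ee_rot: [-3.14, -0.062, 0.002]
ft_force: [-4.0, 6.5, 3.6]
opening: 0.054
grip_force: 44.7
```

>>> move_arm(rows=[[[0.55,0.15,0,0,0,0,0],[0.55,0,0,0,0,0,0]]])

```text
clock: 11.65
tool_pos: [0.5129, -0.0403, -0.0027]
ee_rot: [-3.14, -0.061, 0.005]
ft_force: [-7.5, 7.8, 6.8]
opening: 0.0538
grip_force: 45.1
```

>>> move_arm(rows=[[[0.55,0.1,0,0,0,0,0],[0.55,0,0,0,0,0,0]]])

```text
clock: 11.82
tool_pos: [0.5135, -0.0403, -0.0027]
ee_rot: [-3.14, -0.061, 0.006]
ft_force: [-8.4, 8.3, 7.9]
opening: 0.0542
grip_force: 45.1
```

>>> move_arm(rows=[[[0.55,-0.2,-0.1,0,0,0,0],[0.55,0,0,0,0,0,0],[0.75,0,0,0,0,0,0],[0.75,0,0,0,0,0,0],[0.95,0,0,0,0,0,0],[0.95,0,0,0,0,0,0],[0.95,0,0,-1,0,0,0],[0.95,0,0,-2,0,0,0],[0.95,0,0,-4,0,0,0],[0.95,0,0,-4,0,0,0]]])

```text
clock: 12.65
tool_pos: [0.5124, -0.0407, 0.1085]
ee_rot: [3.14, 0.061, -0.004]
ft_force: [1.1, 0.4, 0.3]
opening: 0.0811
grip_force: 0.0
```

>>> move_arm(rows=[[[0.95,-3,-3,-2,0,0,0],[0.95,-3,-3.5,0,0,0,0],[0.95,-3,-3.5,0,0,0,0],[0.95,-3,-3.5,0,0,0,0],[0.95,-1.5,-3.5,0,0,0,0],[0.95,0,0,0,0,0,0],[0.95,0,0,0,0,0,0]]])

```text
clock: 13.23
tool_pos: [0.3841, 0.113, 0.1263]
ee_rot: [-3.14, -0.069, -0.003]
ft_force: [1.5, -0.9, 0.4]
opening: 0.0812
grip_force: 0.0
```

```bash
python3 - <<'E'
from h import *
to([.4474,-.0526,.09],None)
a=snap("top","pics/a5.png")[180:310,230:330];b=snap("side","pics/b5.png")[200:270,270:370]
cv2.imwrite("pics/ab5.png",np.hstack([cv2.resize(a,(461,600),interpolation=2)[:,:430],cv2.resize(cv2.copyMakeBorder(b,0,62,0,0,0),(370,488),interpolation=2) .repeat(1,0)[:488] if 0 else cv2.copyMakeBorder(cv2.resize(b,(370,259),interpolation=2),0,341,0,0,0)])[:,:,::-1])
for c in("top","side"):
  for n,z in (("tags_center",.018),("knob_grip",.051),("stop_face",.019)):
    r=nets.landmark_of(n,c)
    if r: print(c,n,r[0]["confidence"],ray(c,r[0]["location"],z).round(4))
E
```

```text
t 13.2333 pos [384.1 113.  126.3] yaw 2.52 tilt [ 0.0017  0.001  -1.    ] open 0.08118389866161196 F [ 1.5 -0.9  0.4] turn z -0.0 then shift cm [ 5.59 16.83  3.62]
top tags_center 0.95 [ 0.5153 -0.0394  0.018 ]
top knob_grip 0.89 [ 0.4493 -0.0563  0.051 ]
top stop_face 0.91 [ 0.5608 -0.0391  0.019 ]
side tags_center 0.62 [ 0.5124 -0.0462  0.018 ]
side knob_grip 0.86 [ 0.449  -0.0469  0.051 ]
side stop_face 0.57 [ 0.5587 -0.0483  0.019 ]
```

View pics/ab5.png

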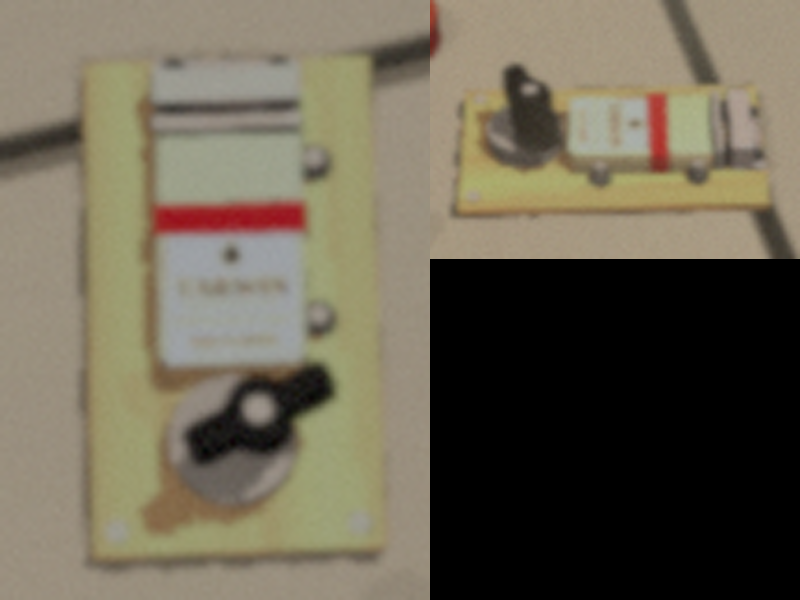

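```bash
cat >> h.py <<'E'
def knob(f,thr=45):
    im=cv2.imread(f);g=im.max(2);m=np.zeros_like(g);m[252:292,262:308]=(g[252:292,262:308]<thr)*255
    ct=max(cv2.findContours(m,0,1)[0],key=cv2.contourArea)
    P=np.array([ray("top",q,.062)[:2] for q in ct[:,0,:].astype(float)],np.float32)*1000
    (c,s,a)=cv2.minAreaRect(P); v=np.linalg.svd(P-P.mean(0),full_matrices=False)[2][0]
    print("knob",c,s,a,"dir",np.degrees(np.arctan2(v[1],v[0])),P.mean(0))
E
python3 - <<'E'
from h import *
for f in("pics/top0.png","pics/a5.png"):
  for t in(45,60,75): knob(f,t)
E
```

```text
knob (446.249755859375, -53.773292541503906) (23.533714294433594, 52.43152618408203) 42.92290496826172 dir 120.10085 [446.41013  -53.274864]
knob (446.35406494140625, -53.330196380615234) (25.557952880859375, 52.4076042175293) 12.092522621154785 dir 119.5833 [446.18628  -53.019836]
knob (445.8907470703125, -53.377838134765625) (25.99177360534668, 55.93400192260742) 42.93442153930664 dir 120.57307 [446.11548 -52.9901 ]
knob (446.3367004394531, -53.77067947387695) (23.63440704345703, 52.47728729248047) 43.28131103515625 dir 120.48882 [446.5264   -53.249584]
knob (446.53228759765625, -53.44868087768555) (25.929983139038086, 52.28251266479492) 13.012551307678223 dir 120.244644 [446.34302  -53.016644]
knob (445.9769592285156, -53.37931442260742) (26.078750610351562, 55.773555755615234) 43.292869567871094 dir 121.588974 [446.31094  -52.942963]
```

>>> move_arm(rows=[[[0.5,0,0,0,0,0,0.121],[0.5,0,0,0,0,0,0.121],[0.5,0,0,0,0,0,0.121],[0.5,0,0,0,0,0,0.121],[0.5,0,0,0,0,0,0.121],[0.5,0,0,0,0,0,0.121],[0.5,0,0,0,0,0,0.121],[0.5,0,0,0,0,0,0.121],[0.5,0,0,0,0,0,0.122],[0.5,0,0,0,0,0,0]]], grip_force=40)

```text
clock: 14.47
tool_pos: [0.3847, 0.1109, 0.125]
ee_rot: [2.713, -1.583, -0.0]
ft_force: [-0.5, -0.8, 0.1]
opening: 0.0428
grip_force: 0.0
```

>>> move_arm(rows=[[[0.5,3.5,0.55,0,0,0,0],[0.5,3.5,0.55,0,0,0,0],[0.5,3.5,0.6,0,0,0,0],[0.5,3.5,0.6,0,0,0,0],[0.5,3.5,0.5,0,0,0,0],[0.5,0,0,0,0,0,0],[0.5,0,0,0,0,0,0]]])

```text
clock: 15.05
tool_pos: [0.4473, -0.0563, 0.1247]
ee_rot: [2.716, -1.577, -0.001]
ft_force: [-0.6, 0.4, -0.4]
opening: 0.0424
grip_force: 0.0
```

```bash
python3 - <<'E'
from h import *
to([.4473,-.053,.034],-60)
E
```

```text
t 15.05 pos [447.3 -56.3 124.7] yaw -60.27 tilt [-1.e-03 -2.e-04 -1.e+00] open 0.04244864670496851 F [-0.6  0.4 -0.4] turn z -0.0048 then shift cm [-0.29 -0.18  9.07]
```

>>> move_arm(rows=[[[0.5,-0.15,-0.1,2,0,0,0],[0.5,-0.1,-0.05,2,0,0,0],[0.5,0,0,1.5,0,0,0],[0.5,0,0,1,0,0,0],[0.5,0,0,0.5,0,0,0],[0.5,0,0,0,0,0,0]]])

```text
clock: 15.55
tool_pos: [0.4463, -0.0509, 0.0543]
ee_rot: [2.719, -1.572, -0.003]
ft_force: [-1.2, -0.1, 0.8]
opening: 0.0429
grip_force: 0.0
```

>>> move_arm(rows=[[[0.5,0,0,0.6,0,0,0],[0.5,0,0,0.6,0,0,0],[0.5,0,0,0.6,0,0,0],[0.5,0,0,0,0,0,0]]])

```text
clock: 15.88
tool_pos: [0.4465, -0.0515, 0.0361]
ee_rot: [2.717, -1.575, -0.002]
ft_force: [-0.9, 0.4, 0.3]
opening: 0.0424
grip_force: 0.0
```

>>> move_arm(rows=[[[0.3,0,0,0,0,0,0],[0.3,0,0,0,0,0,0],[0.1,0,0,0,0,0,0],[0.1,0,0,0,0,0,0],[0.1,0,0,0,0,0,0],[0.1,0,0,0,0,0,0]]])

```text
clock: 16.38
tool_pos: [0.4481, -0.0513, 0.0377]
ee_rot: [-2.717, 1.575, -0.002]
ft_force: [1.8, 2.2, 1.6]
opening: 0.0129
grip_force: 42.4
```

```bash
python3 - <<'E'
from h import *
to([.4473,-.053,.034],-60);print(arm.get_state()["torque"],arm.get_state()["grip_force"])
E
```

```text
t 16.3833 pos [448.1 -51.3  37.7] yaw -60.21 tilt [ 1.8e-03  4.0e-04 -1.0e+00] open 0.01294258060021975 F [1.8 2.2 1.6] turn z -0.0036 then shift cm [0.11 0.15 0.37]
[ 0.67948289 -0.46899373 -0.11409521] 42.39796578884125
```

>>> move_arm(rows=[[[0.1,0,0,0,0,0,0.08],[0.1,0,0,0,0,0,0.08],[0.1,0,0,0,0,0,0.08],[0.1,0,0,0,0,0,0.06],[0.1,0,0,0,0,0,0],[0.1,0,0,0,0,0,0]]], grip_force=60)

```text
clock: 16.88
tool_pos: [0.4486, -0.0511, 0.0377]
ee_rot: [-2.452, 1.96, -0.003]
ft_force: [3.3, 2.5, 1.3]
opening: 0.0122
grip_force: 62.1
```

```bash
cat >> h.py <<'E'
def st():
    v=[]
    for _ in range(3):
        eyes.grab_frame("top"); s=arm.get_state(); v.append(np.r_[s["ft_force"],s["torque"]])
    to(s["tool_pos"]);print("F",np.mean(v,0).round(3),"q6",s["joint_positions"][5].round(3),"eff6",s["effort"][5].round(3),s["grip_force"],s["opening"])
E
python3 -c "
from h import *
st()"
```

```text
t 17.0333 pos [448.6 -51.1  37.7] yaw -77.3 tilt [ 2.8e-03  7.0e-04 -1.0e+00] open 0.011983610655119336 F [3.9 3.8 1.5] turn z -0.0 then shift cm [0. 0. 0.]
F [ 4.045  3.431  1.902  1.256 -1.289 -0.102] q6 -0.014 eff6 0.097 62.12330460548401 0.011983610655119336
```

>>> move_arm(rows=[[[0.1,-0.05,-0.1,0,0,0,0],[0.1,0,0,0,0,0,0.06],[0.1,0,0,0,0,0,0.06],[0.1,0,0,0,0,0,0.06],[0.1,0,0,0,0,0,0],[0.1,0,0,0,0,0,0]]])

```text
clock: 17.53
tool_pos: [0.4489, -0.051, 0.0377]
ee_rot: [-2.268, 2.173, -0.002]
ft_force: [3.3, 0.1, 6.0]
opening: 0.0121
grip_force: 62.5
```

```bash
python3 -c "
from h import *
st()
a=snap('top','pics/a6.png')[180:310,230:330];b=snap('side','pics/b6.png')[190:260,270:370]
f=lambda x:cv2.resize(x,(400,int(400*x.shape[0]/x.shape[1])),interpolation=2)
a,b=f(a),f(b);b=cv2.copyMakeBorder(b,0,len(a)-len(b),0,0,0)
cv2.imwrite('pics/ab6.png',np.hstack([a,b])[:,:,::-1])
"
```

```text
t 17.6833 pos [448.9 -51.   37.7] yaw -87.56 tilt [ 1.6e-03 -3.0e-04 -1.0e+00] open 0.011972005422543374 F [4.2 0.3 5.3] turn z -0.0 then shift cm [0. 0. 0.]
F [ 3.743  0.287  4.962  0.207 -1.12  -0.138] q6 -0.194 eff6 0.132 62.53164768218994 0.011972005422543374
```

View pics/ab6.png

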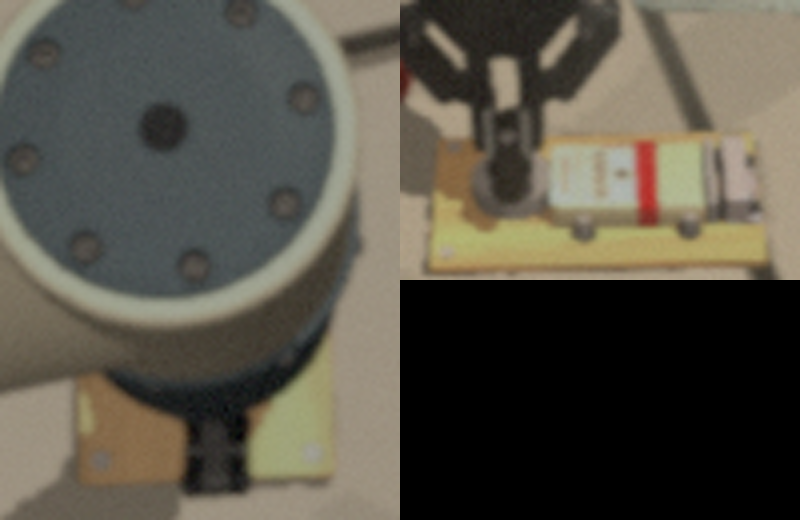

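>>> move_arm(rows=[[[0.1,0,-0.05,0,0,0,0.04],[0.1,0,0,0,0,0,0.04],[0.1,0,0,0,0,0,0],[0.1,0,0,0,0,0,0]]])

```text
clock: 18.12
tool_pos: [0.449, -0.051, 0.0377]
ee_rot: [-2.179, 2.262, -0.001]
ft_force: [1.6, 0.7, 6.5]
opening: 0.0125
grip_force: 62.7
```

```bash
python3 -c "
from h import *
st()"
```

```text
t 18.2667 pos [449.1 -51.   37.7] yaw -92.13 tilt [ 9.e-04 -4.e-04 -1.e+00] open 0.011982783405435118 F [1.6 1.5 6.3] turn z -0.0 then shift cm [0. 0. 0.]
F [ 1.823  0.981  6.088  0.349 -0.714 -0.052] q6 -0.274 eff6 0.05 62.723246812820435 0.011982783405435118
```

>>> move_arm(rows=[[[0.1,0,0,0,0,0,0.04],[0.1,0,0,0,0,0,0.04],[0.1,0,0,0,0,0,0],[0.1,0,0,0,0,0,0]]])

```text
clock: 18.6
tool_pos: [0.4492, -0.051, 0.0377]
ee_rot: [-2.087, 2.347, -0.002]
ft_force: [2.4, 0.5, 5.9]
opening: 0.0122
grip_force: 62.7
```

```bash
python3 -c "
from h import *
st()"
```

```text
t 18.75 pos [449.2 -51.   37.7] yaw -96.72 tilt [ 1.1e-03 -4.0e-04 -1.0e+00] open 0.012005162623138116 F [1.9 0.4 5.1] turn z -0.0 then shift cm [0. 0. 0.]
F [ 2.306  0.594  5.797  0.291 -0.901 -0.022] q6 -0.354 eff6 0.037 62.650179862976074 0.012005162623138116
```

>>> move_arm(rows=[[[0.1,0,0,0,0,0,0.03],[0.1,0,0,0,0,0,0.03]]])

```text
clock: 18.92
tool_pos: [0.4493, -0.051, 0.0377]
ee_rot: [-2.015, 2.409, -0.002]
ft_force: [2.9, 0.2, 5.2]
opening: 0.0121
grip_force: 62.6
```

```bash
cat >> h.py <<'E'
def q():
    s=arm.get_state();print(s["clock"],"yaw",np.degrees(s["joint_positions"][[0,5]].sum()-1.5708).round(2),"F",s["ft_force"].round(1),"T",s["torque"].round(3),"e6",s["effort"][5].round(3),"dq6",s["dq"][5].round(3))
E
python3 -c "
from h import *
q();st()"
```

```text
18.9167 yaw -100.23 F [2.9 0.2 5.2] T [ 0.266 -0.98   0.283] e6 0.225 dq6 -0.359
t 19.0667 pos [449.2 -51.   37.7] yaw -100.14 tilt [ 1.2e-03 -6.0e-04 -1.0e+00] open 0.01173850492070678 F [2.8 0.5 5.8] turn z -0.0 then shift cm [0. 0. 0.]
F [ 3.052  0.225  6.155  0.227 -0.963  0.151] q6 -0.414 eff6 -0.212 62.623722553253174 0.01173850492070678
```

>>> move_arm(rows=[[[0.1,0,0,0,0,0,0.03],[0.1,0,0,0,0,0,0.03]]])

```text
clock: 19.23
tool_pos: [0.4493, -0.051, 0.0377]
ee_rot: [-1.942, 2.468, -0.002]
ft_force: [2.4, 0.3, 5.4]
opening: 0.0121
grip_force: 62.7
```

```bash
python3 -c "
from h import *
q();st()"
```

```text
19.2333 yaw -103.65 F [2.4 0.3 5.4] T [ 0.249 -1.07   0.436] e6 0.083 dq6 -0.358
t 19.3833 pos [449.3 -51.   37.7] yaw -103.55 tilt [ 1.3e-03 -8.0e-04 -1.0e+00] open 0.012138624930836594 F [3.  1.  5.1] turn z -0.0 then shift cm [0. 0. 0.]
F [ 2.93   0.395  4.923  0.198 -1.065  0.279] q6 -0.474 eff6 -0.352 62.615593671798706 0.012138624930836594
```

>>> move_arm(rows=[[[0.1,0,0,0,0,0,0.02],[0.1,0,0,0,0,0,0.02],[0.1,0,0,0,0,0,0]]])

```text
clock: 19.63
tool_pos: [0.4494, -0.051, 0.0377]
ee_rot: [-1.893, 2.507, -0.002]
ft_force: [2.6, 1.0, 5.4]
opening: 0.0119
grip_force: 62.7
```

```bash
python3 -c "
from h import *
q();st()"
```

```text
19.6333 yaw -105.94 F [2.6 1.  5.4] T [ 0.135 -1.147  0.454] e6 -0.682 dq6 0.025
t 19.7833 pos [449.4 -51.   37.7] yaw -105.84 tilt [ 1.5e-03 -8.0e-04 -1.0e+00] open 0.012281356021247922 F [ 2.7 -0.   4.9] turn z -0.0 then shift cm [0. 0. 0.]
F [ 3.114  0.227  5.234  0.136 -1.131  0.421] q6 -0.514 eff6 -0.415 62.681254148483276 0.012281356021247922
```

>>> move_arm(rows=[[[0.2,0,0,0,0,0,0],[0.3,0,0,0,0,0,0],[0.45,0,0,0,0,0,0],[0.45,0,0,0,0,0,0],[0.45,0,0,-1,0,0,0],[0.45,0,0,-2.5,0,0,0],[0.45,0,0,-4,0,0,0],[0.45,0,0,-4,0,0,0]]])

```text
clock: 20.45
tool_pos: [0.4467, -0.0512, 0.1523]
ee_rot: [1.887, -2.506, -0.004]
ft_force: [1.8, 0.3, 0.3]
opening: 0.0388
grip_force: 0.0
```

>>> move_arm(rows=[[[0.45,-3.5,-1,0,0,0,0],[0.45,-3.5,-1,0,0,0,0],[0.45,-3.5,-1,0,0,0,0],[0.45,-3.5,-1,0,0,0,0],[0.45,-3.5,-1,0,0,0,0],[0.45,0,0,0,0,0,0],[0.45,0,0,0,0,0,0]]])

```text
clock: 21.03
tool_pos: [0.5448, 0.1047, 0.1507]
ee_rot: [1.891, -2.505, -0.001]
ft_force: [1.1, 0.3, -0.1]
opening: 0.0388
grip_force: 0.0
```

```bash
python3 -c "
from h import *
q()
a=snap('top','pics/a7.png')[180:310,230:330];b=snap('side','pics/b7.png')[190:260,270:370]
for t in(45,60,75): knob('pics/a7.png',t)
f=lambda x:cv2.resize(x,(400,int(400*x.shape[0]/x.shape[1])),interpolation=2)
a,b=f(a),f(b);b=cv2.copyMakeBorder(b,0,len(a)-len(b),0,0,0)
cv2.imwrite('pics/ab7.png',np.hstack([a,b])[:,:,::-1])
"
```

```text
21.0333 yaw -105.92 F [ 1.1  0.3 -0.1] T [-0.06   0.016 -0.045] e6 -0.097 dq6 0.006
knob (446.0693054199219, -52.97829055786133) (51.588844299316406, 21.925373077392578) 60.36500549316406 dir -106.75815 [446.5692 -53.0145]
knob (446.67047119140625, -52.49888610839844) (24.718524932861328, 50.79975891113281) 0.7618755102157593 dir -106.542015 [446.7755   -52.187935]
knob (446.32452392578125, -52.3018798828125) (54.68703079223633, 24.993452072143555) 60.3589973449707 dir -106.311066 [446.4265   -52.487732]
```

View pics/ab7.png

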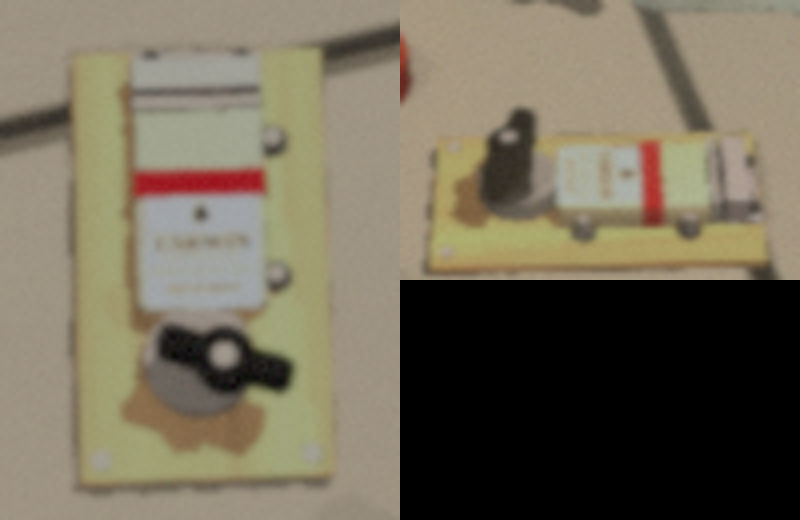

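The picture shows the stack flat against both side pins and the stop pad. The lobe bears on its near end, and the knob stayed at about 106° after I let go. I'm handing it in.

```bash
python3 -c "
from h import *
print(arm.job_done())"
```

```text
the job is handed in; nothing more can be done
None
```

The tag stack is seated in the jig against the pins and end stop and clamped by the eccentric at about 15 N (estimated from turn angle and torque). The knob is released, the ink pad and tin were left alone, and the job was handed in at about 21 s.

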